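# Refit the tapered basket in the bench spin dryer

## Task

Press the red release button so the clear lid of the bench spin dryer springs up to its stop, then nest the tapered wire basket in the tapered rotor cup. The drive dogs in the bottom of the cup have stopped at some odd angle, so turn the basket by feel, without forcing it, until its notched foot drops over them and it sits fully home and upright. Let go, leave the lid open, and do not shift the oak block, the tin or the steel cuff.

Things in the scene. Friction and masses are not known exactly. Their poses are not given: they have to be found in the camera images.
- dryer: White bench spin dryer, fixed: a round drum 190 mm across and 121 mm high with a console (130 mm wide, 88 mm high) in front, reaching to 205 mm from the drum's axis (its timer knob to 227 mm). Origin on the drum's axis at bench level; z up, -x is the front (console side, towards the robot), +x the hinge side.
- button_top (a point): Centre of the top of the round red release button, 32 mm across, on the console 173 mm in front of the drum's axis, 97 mm above the bench. It goes straight down 6 mm against a spring (1.5 N at first, 5 N at the bottom); after about 4 mm the catch frees the lid. Behind it stand the steel catch (50 mm from its centre, 41 mm higher) and the lid's front edge (59 mm).
- lid (a joint): Angle of the clear domed lid, rad: 0 shut and held by the catch, 1.75 open against its stop (10 degrees back past upright). Hinge along the dryer's y, 98 mm behind the drum's axis, 128 mm above the bench; the lid reaches 212 mm from the hinge, its dome 46 mm high. Its spring lifts it in about 1 s and keeps it up.
- cup_rim (a point): Centre of the mouth of the tapered aluminium rotor cup, on the drum's axis, 117 mm above the bench. The cup is 72 mm deep, inner radius 61.7 mm at this rim and 49.5 mm at the floor; the drum's rim round it is 121 mm above the bench.
- rotor_seat (a point): Centre of the cup's floor, 45 mm above the bench, axes as the dryer's. On it stand four brass drive dogs 90 degrees apart: radial ribs 8 mm wide, 10 mm high with round crests, 29 to 48 mm from the axis. The rotor has stopped at some odd angle to the dryer (not reported); brake drag of about 0.35 N m holds it against light rubbing.
- basket: Loose tapered steel wire basket, 0.2 to 0.35 kg, 118 mm high. Origin at the centre of its underside, z up, x along its handle. Outer radius 47 mm at the bottom, 61 mm at the rim 80 mm up. Its black foot ring (radius 36 to 44 mm, 12 mm high) has four notches 12 mm wide, on its own x and y axes, that fit over the dogs.
- basket_rim (a point): Centre of the basket's rim (63 mm radius with its wire), 80 mm above its origin, so 8 mm above the cup's rim when home. Home, the foot rests on the cup floor with about 2.5 mm of play between the tapers; standing on the dogs the basket is 10 mm too high. It drops when turned to within about 5 degrees of the dogs.
- basket_grip (a point): Centre of the basket's blue handle bar, 110 mm above the basket's origin on its axis: a bar 82 mm long along the basket's x, 12 mm wide, 15 mm high, with open space on both sides and 22 mm between its underside and the level of the rim.
- oak_block: Loose six-sided oak display block with a bracelet round it, 56x62x47 mm, origin at the centre of its underside. It stands left or right of the dryer, the basket on the other side. Not to be moved.
- findings_tin: Loose round aluminium tin, 58 mm across, 23 mm high, left behind the work, origin at the centre of its underside. Not to be moved.
- steel_cuff: Loose open steel cuff bracelet standing on its edge like a ring, 56x64 mm, 16 mm high, right of the dryer, origin at the centre of its underside. Not to be moved.
There are look-alikes about, which are no part of the job. What is meant by the basket is not yellow, and is the smaller of those in its own colour.

How it is judged:
On the way:
1. the lid has sprung open to its stop (value of joint lid above 1.65 rad), for 0.2 s.
At the end, for the whole second after the job is handed in: The lid stands open (more than 1.6 rad). The basket stands in the rotor cup, its foot within 3 mm of the cup floor and its axis within 5 mm of the cup's, upright within 2 degrees and at rest (value of joint lid above 1.6 rad and z of basket in the frame of rotor_seat below 0.003 m and horizontal distance between basket and rotor_seat below 0.005 m and angle between basket's own z axis and vertical below 0.035 rad and linear speed of basket below 0.01 m/s); the robot touches nothing.
It fails at once if the basket is forced against the dryer with more than 45 N (contact force between basket and dryer above 45 N).
It fails at once if the oak block is moved more than 20 mm (distance of oak_block from where it was at the start of the episode above 0.02 m).
It fails at once if the tin is moved more than 20 mm (distance of findings_tin from where it was at the start of the episode above 0.02 m).
It fails at once if the steel cuff is moved more than 20 mm (distance of steel_cuff from where it was at the start of the episode above 0.02 m).
It also fails if it takes over 64 s, if anything falls off the work surface, if the arm or the gripper's body presses on something with over 40 N, if the wrist force passes 120 N, or if a joint passes its speed limit or range.

## Robot

A 7-joint arm with a two-finger parallel gripper is mounted at the origin on a cart in front of the work surface, level with it; the furniture and walls round the work are solid. World frame = base frame: x ahead of the robot, y to its left, z up, the work surface at z = 0. Lengths are in m, angles in rad, forces in N, time in s.
With the tool pointing down it reaches from about 0.4 to 0.85 m from the base axis. Payload 10.4 kg.
Tool frame: the origin (TCP) lies midway between the tips of the shut fingers; the grasp point (between the pads) lies 19 mm behind it; z points along the fingers, y is the line along which they close (so a half turn about z gives the same grasp; the last joint's range is limited). The gripper opens to 87 mm and grips with 3 to 60 N. Pads are 19 mm wide; open, the fingers measure 117 mm over their backs; the gripper's body (75 mm by 190 mm) begins 51 mm behind the grasp point.
Start: joints at [1.268, 0.332, -0.065, 1.46, 0.022, 1.35, -0.088], TCP at [0.173, -0.601, 0.223] pointing down, gripper open.
Joint ranges: [-2.6, 2.6], [-0.5, 2.12], [-1.47, 1.34], [0.16, 2.42], [-1.27, 4.41], [0.06, 2.06], [-2.6, 2.6]. Speed limits (rad/s): [2.22, 2.22, 2.79, 2.79, 3.14, 3.14, 3.14].

## Interface

Orientations are given as a unit quaternion [x, y, z, w].
In Python, from bench import r gives the robot as it stands.
- The arm moves only by the tool arm_command, never from a script. Its argument "moves" is one flat list of numbers, 4 for each row, row after row: the shift along the tool's x, y, z in cm, then the turn about the tool's z in degrees. A call has 1 to 12 rows; each row shifts and turns the commanded pose from where the row before left it, along the tool's axes as they then stand; what a row does not reach is not made up. A row lasts 1/12 s, in which the tool goes at most 41.7 mm and 7.16 degrees, less where a joint would pass 70% of its speed; a pose out of reach is approached as far as the arm can. A call with a gripper value outside its range is refused whole. "fingers" is the opening in per cent of the stroke, from 0 (shut) to 100 (fully open), set as the call begins (left out, the last holds). The fingers move at their own pace and stop on an object; "squeeze" is the grip in N (left out, the last holds). Time passes only in rows, so rows that do not move let the fingers close. It gives the time, the measured TCP pose, the force, the opening and the grip force at its end, in the units of the state.
- r.read_state(): the state, without advancing time (a new reading comes with each control period).
- r.camera(name): name is "scene" or "top" or "wrist"; returns the picture (400x640x3 uint8, red, green, blue); there is no depth.
- r.camera_info(name): a dict with "fx", "fy", "cx", "cy" (pixels), "origin" and "attitude" of the camera in the world. Camera axes: x right, y up, looking along -z (the intrinsics and any distortion apply to the point x, -y, -z); pixel columns grow to the right and rows downward; lengths in m; the calibration is good to about 2 mm. A picture is of the moment at which its call begins: read the wrist's pose just before it. camera_info takes no time and is no camera call; for the wrist camera it gives the pose at the moment of the call.
- r.close_job(): hands the job in; it is judged then, once.
The state is a dict: "time": time; "joint_positions": joint angles; "joint_vel": joint speeds; "joint_torque": joint torques, N m; "ee_pos": TCP position; "eef_rot": TCP orientation; "ft_force": force on the tool from outside, world axes, zero at the start; "torque": the same for the moment, N m; "width": finger opening in m; "grip_force": force on a finger pad.
Only numpy, scipy, OpenCV 4.12 (cv2) and the standard library are available. Lean on these libraries where they do the work, as an engineer would, in place of code of your own. Each camera call takes 0.05 s, during which the arm holds its last target. There are 200 camera calls.

## Working session

There is one attempt and no reset: what is moved stays moved. The work goes in short steps, Python scripts to look and compute and a tool call to move; the robot and the scene stay as the last step left them, time stands still between calls to the robot, and variables do not carry over. Pictures are saved under pics/ and viewed, at most 11 in all, crops included, and the job is handed in when it is done.

Besides the shell and the picture viewer there is one more tool, called after ">>>" as name(argument=value, ...) on one line, values as JSON. arm_command: Moves the arm, as the interface text tells. Its arguments: {"type":"object","properties":{"moves":{"type":"array"},"fingers":{"type":"number"},"squeeze":{"type":"number"}},"required":["moves"]}

```bash
mkdir -p pics; ls
cat > h.py <<'E'
from bench import r
import numpy as np, cv2
from scipy.spatial.transform import Rotation as R
def snap(n,f):
    im=r.camera(n); cv2.imwrite('pics/'+f,im[:,:,::-1]); return im
def rays(info,px):
    px=np.atleast_2d(np.array(px,float))
    K=np.array([[info['fx'],0,info['cx']],[0,info['fy'],info['cy']],[0,0,1]])
    D=np.array(info.get('distortion',np.zeros(5)),float)
    u=cv2.undistortPoints(px[:,None],K,D)[:,0]
    d=np.c_[u[:,0],-u[:,1],-np.ones(len(u))]
    a=np.array(info['attitude'],float)
    M=R.from_quat(a).as_matrix() if a.size==4 else a.reshape(3,3)
    return np.array(info['origin'],float),d@M.T
def onplane(info,px,z):
    o,d=rays(info,px); return o+d*((z-o[2])/d[:,2:3])
def proj(info,P):
    a=np.array(info['attitude'],float)
    M=R.from_quat(a).as_matrix() if a.size==4 else a.reshape(3,3)
    c=(np.atleast_2d(P)-info['origin'])@M
    return np.c_[info['fx']*c[:,0]/-c[:,2]+info['cx'],info['fy']*-c[:,1]/-c[:,2]+info['cy']]
E
python3 - <<'E'
from h import *
a=snap('top','top0.png');b=snap('scene','sc0.png')
for n in('top','scene','wrist'):print(n,r.camera_info(n))
print(r.read_state())
E
```

```text
pics
top {'fx': 507.65219624265126, 'fy': 507.65219624265126, 'cx': 322.3312737788177, 'cy': 194.1846483605322, 'origin': array([-0.5070375 , -0.10161329,  1.80276147]), 'attitude': array([-0.19464319,  0.18942607,  0.69098485, -0.66990427])}
scene {'fx': 458.53656222254784, 'fy': 458.53656222254784, 'cx': 311.3721324301391, 'cy': 197.3443315389961, 'origin': array([1.2054098 , 0.43346411, 1.19730292]), 'attitude': array([0.14244995, 0.2994961 , 0.85027933, 0.40869936])}
wrist {'fx': 339.93865163851024, 'fy': 339.93865163851024, 'cx': 316.1084783838825, 'cy': 197.82597388673597, 'origin': array([ 0.24682864, -0.57913493,  0.38441468]), 'attitude': array([-0.11219944,  0.08546179, -0.59515091,  0.7911403 ])}
{'time': 0.1, 'joint_positions': array([ 1.26837371,  0.33277183, -0.0647057 ,  1.46083473,  0.02160371,
        1.34990452, -0.08851417]), 'joint_vel': array([ 2.38255706e-04, -1.83123019e-03,  4.12015428e-04, -3.43088440e-03,
        7.24057926e-04,  4.23557653e-04,  3.81067213e-05]), 'joint_torque': array([ 1.09346478e-03, -6.24547505e+01,  2.44090240e-02, -3.90720463e+01,
       -6.13524229e-02,  3.65393038e-02,  2.33804758e-05]), 'ee_pos': array([ 0.17252162, -0.60036618,  0.22186732]), 'eef_rot': array([ 9.90227432e-01,  1.39460598e-01, -1.13527064e-04, -6.00789996e-04]), 'ft_force': array([ 0.02285346,  0.21464189, -0.25194818]), 'torque': array([-0.0243051 ,  0.01147127, -0.00294595]), 'grip_force': 0.0, 'width': 0.087064615929359}
```

View pics/top0.png

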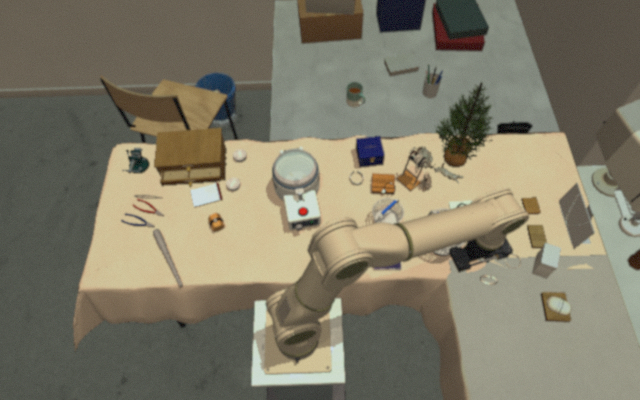

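View pics/sc0.png

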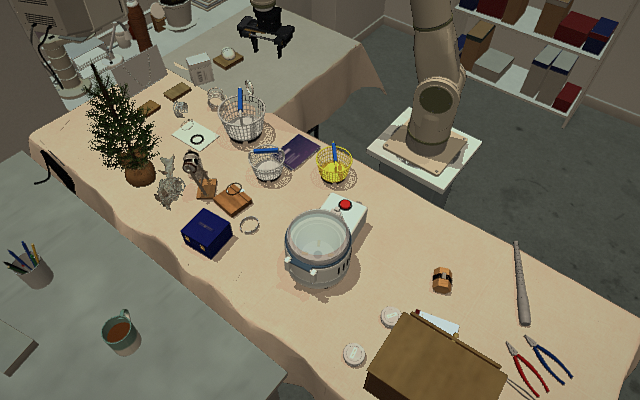

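The scene view shows the dryer at (320,245) with its red button at (345,205), and the oak block at (442,278). The baskets are the small grey one, handle near (267,151), the yellow one at (335,163), and a larger grey one at (242,118), which is a look-alike. In the top view the dryer is at (296,170), the button at (303,211), and a blue handle at (386,208).

Run:
```python
from h import *
it,is_=r.camera_info('top'),r.camera_info('scene')
T=cv2.imread('pics/top0.png');S=cv2.imread('pics/sc0.png')
def comps(im,lo,hi,box):
    h=cv2.cvtColor(im,cv2.COLOR_BGR2HSV);m=cv2.inRange(h,lo,hi)
    x0,y0,x1,y1=box;k=np.zeros_like(m);k[y0:y1,x0:x1]=m[y0:y1,x0:x1]
    n,l,st,c=cv2.connectedComponentsWithStats(k)
    out=[]
    for i in range(1,n):
        if st[i,4]<12: continue
        p=np.argwhere(l==i)[:,::-1].astype(float);q=p-p.mean(0);w,v=np.linalg.eigh(q.T@q/len(q))
        e=v[:,1];s=q@e; out.append((c[i],st[i,4],p.mean(0)+e*s.min(),p.mean(0)+e*s.max()))
    return out
red=((0,150,120),(8,255,255))
bt=comps(T,*red,(280,195,325,225));bs=comps(S,*red,(325,190,365,220))
for n,i,c in(('top',it,bt),('scene',is_,bs)):
    for k in c:print('red',n,k[0],k[1],onplane(i,k[0],.096))
blue=((105,130,90),(125,255,255))
for n,i,im,b in(('top',it,T,(360,190,440,270)),('scene',is_,S,(210,80,360,190))):
    for k in comps(im,*blue,b):
        P=onplane(i,np.array([k[0],k[2],k[3]]),.113);d=P[2]-P[1]
        print('blue',n,k[0].round(1),k[1],P.round(3).tolist(),'len',np.linalg.norm(d[:2]),'ang',np.degrees(np.arctan2(d[1],d[0])))
# combine crop view
a=cv2.resize(T[130:250,270:440],None,fx=4,fy=4,interpolation=cv2.INTER_CUBIC)
cv2.imwrite('pics/ct.png',a)
b=cv2.resize(S[100:300,220:380],None,fx=4,fy=3,interpolation=cv2.INTER_CUBIC)
cv2.imwrite('pics/cs.png',b)
```

```text
red top [302.61904762 211.0952381 ] 42 [[ 0.46571619 -0.0253585   0.096     ]]
red scene [344.78461538 203.53846154] 65 [[ 0.47314827 -0.02657092  0.096     ]]
blue top [388.6 206.9] 32 [[0.463, -0.356, 0.113], [0.486, -0.381, 0.113], [0.441, -0.333, 0.113]] len 0.06612698128360021 ang 132.58224088133701
blue scene [239.5  98.2] 82 [[0.329, -0.61, 0.113], [0.286, -0.652, 0.113], [0.368, -0.572, 0.113]] len 0.1145802554246418 ang 44.31123174782646
blue scene [334.  151.4] 57 [[0.33, -0.176, 0.113], [0.301, -0.203, 0.113], [0.359, -0.149, 0.113]] len 0.07932908296982813 ang 42.56478613179048
blue scene [265.6 149.3] 61 [[0.464, -0.359, 0.113], [0.438, -0.331, 0.113], [0.49, -0.387, 0.113]] len 0.07634356928510516 ang -46.81868922374783
```

View pics/ct.png

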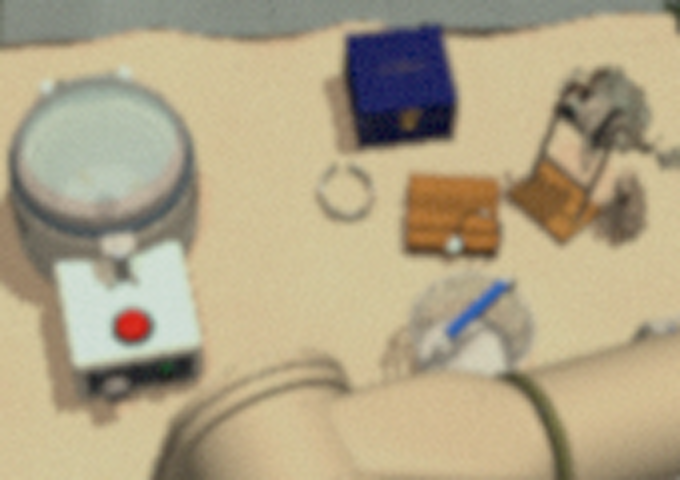

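View pics/cs.png

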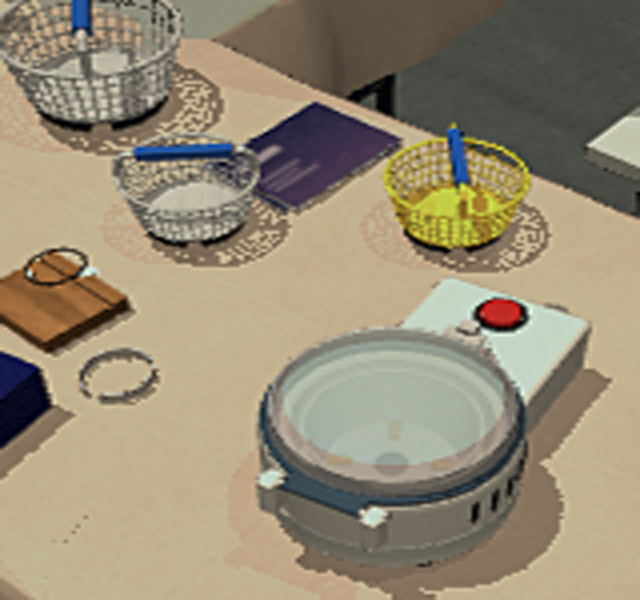

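```bash
cat >> h.py <<'E'
def yaw(s): return np.degrees(np.arctan2(*R.from_quat(s['eef_rot']).as_matrix()[[1,0],0]))
def plan(pos,yw=None,direct=0,minrows=1,frm=None,v=4.0):
    """rows in tool axes (cm,deg) from measured pose to pos, yaw yw (deg)"""
    s=r.read_state();p=np.array(s['ee_pos']);y0=yaw(s)
    if frm is not None:p,y0=np.array(frm[0]),frm[1]
    dy=0 if yw is None else (yw-y0+180)%360-180
    if direct and dy*direct<0: dy+=360*direct
    d=np.array(pos)-p;n=max(minrows,int(np.ceil(np.linalg.norm(d)*100/v)),int(np.ceil(abs(dy)/6.8)))
    y=y0
    print('n',n,'dyaw',round(dy,1))
    o=[]
    for i in range(n):
        a=np.radians(y);x=np.array([np.cos(a),np.sin(a),0]);yy=np.array([np.sin(a),-np.cos(a),0])
        q=d/n*100;o+=[round(q@x,2),round(q@yy,2),round(-q[2],2),round(-dy/n,2)];y+=dy/n
    print(o)
E
python3 - <<'E'
from h import *
it,is_=r.camera_info('top'),r.camera_info('scene')
def tri(a,b):
    o1,d1=rays(it,a);o2,d2=rays(is_,b);A=np.c_[d1[0],-d2[0]]
    t=np.linalg.lstsq(A,o2-o1,rcond=None)[0];P=o1+t[0]*d1[0];Q=o2+t[1]*d2[0];return (P+Q)/2,np.linalg.norm(P-Q)
print(tri([302.62,211.1],[344.78,203.54]))
print(tri([388.6,206.9],[265.6,149.3]))
print(onplane(it,[[296,176],[302.6,211]],.121)[:, :2])
s=r.read_state();print(yaw(s))
plan([.30,-.45,.30]);plan([.468,-.026,.20],176,1)
E
```

```text
(array([ 0.46936847, -0.02684112,  0.0909719 ]), np.float64(0.003711610767531258))
(array([ 0.46358356, -0.35729103,  0.11302414]), np.float64(0.002428810752339442))
[[ 0.61289843 -0.00117001]
 [ 0.45188763 -0.0264055 ]]
16.033274235420123
n 6 dyaw 0
[np.float64(2.73), np.float64(-1.82), np.float64(-1.3), 0.0, np.float64(2.73), np.float64(-1.82), np.float64(-1.3), 0.0, np.float64(2.73), np.float64(-1.82), np.float64(-1.3), 0.0, np.float64(2.73), np.float64(-1.82), np.float64(-1.3), 0.0, np.float64(2.73), np.float64(-1.82), np.float64(-1.3), 0.0, np.float64(2.73), np.float64(-1.82), np.float64(-1.3), 0.0]
n 24 dyaw 160.0
[np.float64(1.84), np.float64(-1.96), np.float64(0.09), np.float64(-6.67), np.float64(2.06), np.float64(-1.73), np.float64(0.09), np.float64(-6.67), np.float64(2.25), np.float64(-1.48), np.float64(0.09), np.float64(-6.67), np.float64(2.4), np.float64(-1.21), np.float64(0.09), np.float64(-6.67), np.float64(2.53), np.float64(-0.92), np.float64(0.09), np.float64(-6.67), np.float64(2.62), np.float64(-0.62), np.float64(0.09), np.float64(-6.67), np.float64(2.67), np.float64
[... 588 characters left out ...]
5), np.float64(0.09), np.float64(-6.67), np.float64(1.61), np.float64(2.16), np.float64(0.09), np.float64(-6.67), np.float64(1.35), np.float64(2.33), np.float64(0.09), np.float64(-6.67), np.float64(1.07), np.float64(2.47), np.float64(0.09), np.float64(-6.67), np.float64(0.78), np.float64(2.58), np.float64(0.09), np.float64(-6.67), np.float64(0.47), np.float64(2.65), np.float64(0.09), np.float64(-6.67), np.float64(0.16), np.float64(2.69), np.float64(0.09), np.float64(-6.67), np.float64(-0.15), np.float64(2.69), np.float64(0.09), np.float64(-6.67), np.float64(-0.46), np.float64(2.65), np.float64(0.09), np.float64(-6.67), np.float64(-0.77), np.float64(2.58), np.float64(0.09), np.float64(-6.67)]
```

>>> arm_command(moves=[0,0,-3,0,2.6,-2.75,-1,0,2.6,-2.75,0,0,2.6,-2.75,0,0,2.6,-2.75,0,0,2.6,-2.75,0,0,2.6,-2.75,0,0,2.6,-2.75,0,0,2.6,-2.75,0,0,2.6,-2.75,0,0,2.6,-2.75,0,0,2.6,-2.75,0,0], fingers=0)

```text
time: 1.1
ee_pos: [0.3642, -0.2292, 0.2624]
eef_rot: [0.99, 0.139, -0.0, 0.0]
ft_force: [0.5, -0.8, 0.9]
width: 0.0153
grip_force: 0.0
```

>>> arm_command(moves=[2.6,-2.75,0,0,2.6,-2.75,0,0,2.6,-2.75,0,0,2.6,-2.75,0,0,2.6,-2.75,0,0,2.6,-2.75,0,0,0,0,0,-7,0,0,0,-7,0,0,0,-7,0,0,0,-7,0,0,0,-7,0,0,0,-7])

```text
time: 2.1
ee_pos: [0.4681, -0.0293, 0.2622]
eef_rot: [0.873, 0.488, -0.0, -0.0]
ft_force: [-0.1, 0.2, 0.8]
width: 0.0003
grip_force: 0.0
```

>>> arm_command(moves=[0,0,0,-7,0,0,0,-7,0,0,0,-7,0,0,0,-7,0,0,0,-7,0,0,0,-7,0,0,0,-7,0,0,0,-7,0,0,0,-7,0,0,0,-7,0,0,0,-7,0,0,0,-7])

```text
time: 3.1
ee_pos: [0.4681, -0.0293, 0.2623]
eef_rot: [0.322, 0.947, -0.0, -0.0]
ft_force: [-0.1, 0.2, 0.6]
width: 0.0005
grip_force: 0.0
```

>>> arm_command(moves=[0,0,1,-7,0,0,1,-7,0,0,1,-7,0,0,1,-7,0,0,0,-7,0,0,0,-6.5,0,0,0,-6])

```text
time: 3.68
ee_pos: [0.468, -0.0293, 0.2221]
eef_rot: [-0.086, 0.996, 0.0, -0.0]
ft_force: [-0.7, -0.7, -0.0]
width: 0.0007
grip_force: 0.0
```

Run:
```python
from h import *
i=r.camera_info('wrist');im=snap('wrist','w1.png')
h=cv2.cvtColor(im,cv2.COLOR_RGB2HSV);m=cv2.inRange(h,(0,150,90),(8,255,255))
n,l,st,c=cv2.connectedComponentsWithStats(m);k=1+st[1:,4].argmax()
print(st[k],c[k],onplane(i,c[k],.097),r.read_state()['ee_pos'],yaw(r.read_state()))
```

```text
[302 176  35  35 947] [318.96937698 192.93980993] [[ 0.47060916 -0.02592936  0.097     ]] [ 0.46803913 -0.02936699  0.22218803] -169.72413441783846
```

View pics/w1.png

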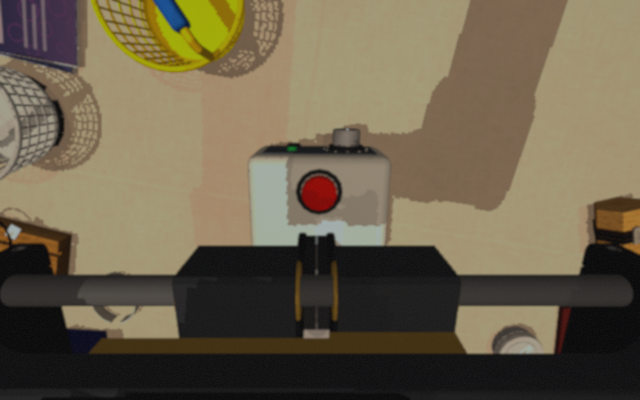

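The wrist view shows the button at (319,193) with the console edges vertical in the image, so the dryer's yaw is about 10°. I'll press now.

>>> arm_command(moves=[-0.3,0.3,3.5,0,0,0,3.5,0,0,0,3,0,0,0,1.5,0,0,0,0,0,0,0,0.5,0,0,0,0.5,0,0,0,0.3,0,0,0,0.2,0,0,0,0,0,0,0,0,0,0,0,0,0])

```text
time: 4.73
ee_pos: [0.4716, -0.0259, 0.0932]
eef_rot: [-0.083, 0.997, -0.0, 0.001]
ft_force: [2.4, -0.1, 4.6]
width: 0.0005
grip_force: 1.8
```

Run:
```python
from h import *
S=snap('scene','s2.png');T=snap('top','t2.png')
a=cv2.resize(T[110:250,240:440],None,fx=3,fy=3);b=cv2.resize(S[60:300,220:400],None,fx=2,fy=2)
o=np.zeros((480,760+200,3),np.uint8);o=np.zeros((500,980,3),np.uint8);o[:420,:600]=a;o[:480,600:960]=b
cv2.imwrite('pics/c2.png',cv2.resize(o,(784,400))[:,:,::-1])
```

```text
(no output)
```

View pics/c2.png

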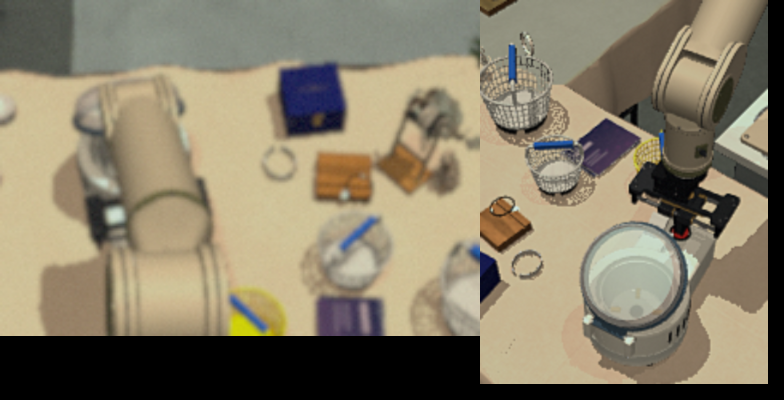

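The scene crop shows the lid already tilting up by its front edge. I'll hold briefly, then retreat.

>>> arm_command(moves=[0,0,0.1,0,0,0,0,0,0,0,0,0,0,0,0,0,0,0,-0.5,0,0,0,-1.5,0,0,0,-3,0,0,0,-4,0,0,0,-4,0,0,0,-4,0,0,0,0,0], fingers=100)

```text
time: 5.75
ee_pos: [0.473, -0.0256, 0.2686]
eef_rot: [-0.083, 0.997, -0.001, 0.004]
ft_force: [1.7, -0.2, 0.1]
width: 0.0662
grip_force: 0.0
```

Run:
```python
from h import *
S=snap('scene','s3.png')
cv2.imwrite('pics/c3.png',cv2.resize(S[60:310,220:420],None,fx=2.4,fy=2.4)[:,:,::-1])
s=r.read_state();print(s['ee_pos'],yaw(s),s['joint_positions'][6])
for y in(133,-47):plan([.4637,-.3573,.26],y)
```

```text
[ 0.47211157 -0.02576416  0.26511984] -170.46940598136715 1.7015731194200225
n 9 dyaw -56.5
[np.float64(0.7), np.float64(-3.62), np.float64(0.06), np.float64(6.28), np.float64(0.3), np.float64(-3.67), np.float64(0.06), np.float64(6.28), np.float64(-0.1), np.float64(-3.68), np.float64(0.06), np.float64(6.28), np.float64(-0.5), np.float64(-3.65), np.float64(0.06), np.float64(6.28), np.float64(-0.9), np.float64(-3.57), np.float64(0.06), np.float64(6.28), np.float64(-1.29), np.float64(-3.45), np.float64(0.06), np.float64(6.28), np.float64(-1.66), np.float64(-3.29), np.float64(0.06), np.float64(6.28), np.float64(-2.01), np.float64(-3.09), np.float64(0.06), np.float64(6.28), np.float64(-2.33), np.float64(-2.85), np.float64(0.06), np.float64(6.28)]
n 19 dyaw 123.5
[np.float64(0.33), np.float64(-1.71), np.float64(0.03), np.float64(-6.5), np.float64(0.52), np.float64(-1.66), np.float64(0.03), np.float64(-6.5), np.float64(0.71), np.float64(-1.59), np.float64(0.03), np.float64(-6.5), np.float64(0.89), np.float64(-1.5), np.float64(0.03), np.float64(-6.5), np.float64(1.05), np.float64(-1.39), np.
[... 347 characters left out ...]
oat64(-0.61), np.float64(0.03), np.float64(-6.5), np.float64(1.69), np.float64(-0.42), np.float64(0.03), np.float64(-6.5), np.float64(1.73), np.float64(-0.23), np.float64(0.03), np.float64(-6.5), np.float64(1.75), np.float64(-0.03), np.float64(0.03), np.float64(-6.5), np.float64(1.74), np.float64(0.17), np.float64(0.03), np.float64(-6.5), np.float64(1.71), np.float64(0.36), np.float64(0.03), np.float64(-6.5), np.float64(1.66), np.float64(0.55), np.float64(0.03), np.float64(-6.5), np.float64(1.58), np.float64(0.74), np.float64(0.03), np.float64(-6.5), np.float64(1.49), np.float64(0.91), np.float64(0.03), np.float64(-6.5), np.float64(1.38), np.float64(1.07), np.float64(0.03), np.float64(-6.5)]
```

View pics/c3.png

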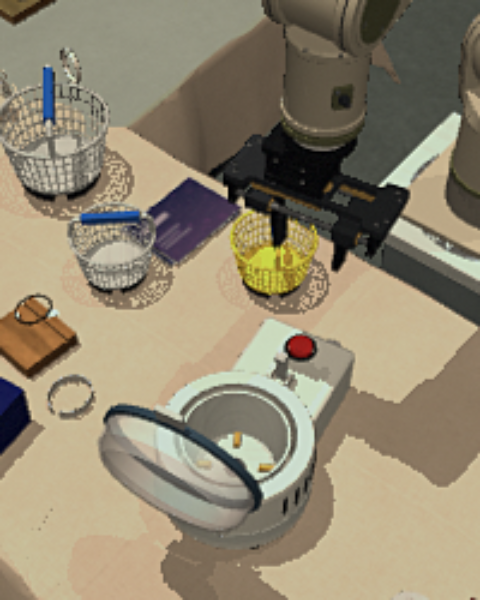

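The lid stands open, with brass dogs visible in the cup near crop pixels (237,439), (265,467) and (204,463). I'll look at the cup from straight above with the wrist camera.

>>> arm_command(moves=[-3,0,0,0,-3.5,0,0,0,-3.5,0,0,0,-3.5,0,0,0,-3.5,0,0,0,0,0,0,0,0,0,0,0])

```text
time: 6.38
ee_pos: [0.6383, 0.0032, 0.2583]
eef_rot: [-0.084, 0.996, 0.001, -0.003]
ft_force: [-1.0, -0.1, 1.2]
width: 0.087
grip_force: 0.0
```

Run:
```python
from h import *
i=r.camera_info('wrist');im=snap('wrist','w4.png');s=r.read_state();print(i['origin'],i['attitude'],s['ee_pos'],yaw(s))
h=cv2.cvtColor(im,cv2.COLOR_RGB2HSV);m=cv2.inRange(h,(12,90,90),(32,255,255))
n,l,st,c=cv2.connectedComponentsWithStats(m)
for k in range(1,n):
    if st[k,4]>30 and 200<c[k][0]<440:print(st[k],c[k],onplane(i,c[k],.055).round(4))
```

```text
[ 0.56372198 -0.00981473  0.42120684] [-0.08866327 -0.10775818  0.75654813  0.63887552] [0.63769889 0.00286917 0.25956652] -170.39925809011498
[416  90  14  12  49] [422.6122449   96.08163265] [[0.5411 0.0993 0.055 ]]
[432  91  15  16  72] [439.45833333  98.26388889] [[0.5403 0.117  0.055 ]]
[381 102  12  13  35] [386.94285714 107.82857143] [[0.5588 0.0656 0.055 ]]
[413 103   8  13  38] [416.         108.81578947] [[0.5546 0.0957 0.055 ]]
[418 103  13  15  46] [424.41304348 110.89130435] [[0.5552 0.1049 0.055 ]]
[396 113   9  16  40] [400.025 120.675] [[0.5692 0.0821 0.055 ]]
[412 117  24  23 107] [422.00934579 128.87850467] [[0.5736 0.1071 0.055 ]]
[293 134  13  18 126] [299.17460317 142.66666667] [[ 0.6098 -0.0191  0.055 ]]
[337 154  19  13 136] [345.93382353 160.06617647] [[0.6198 0.0339 0.055 ]]
[274 183  18  13 126] [282.42063492 188.65873016] [[ 0.6631 -0.0296  0.055 ]]
[322 196  13  18 120] [328.35833333 204.975     ] [[0.6733 0.0242 0.055 ]]
[361 241  40  33 444] [386.22297297 262.22072072] [[0.7318 0.1045 0.055 ]]
```

View pics/w4.png

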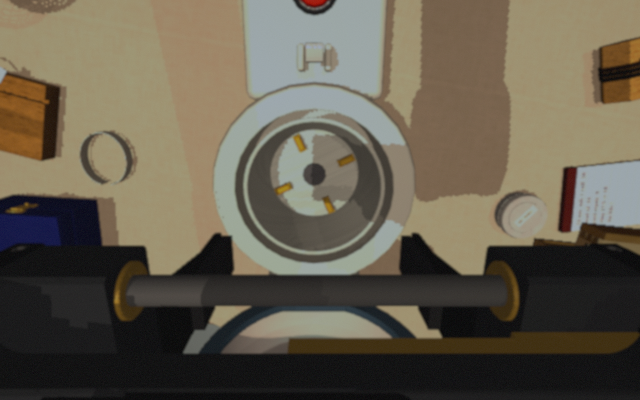

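The wrist view shows all four brass dogs at (299,143), (346,160), (282,189) and (328,205). That puts the cup axis at (0.6415, 0.0024) and the dogs at 34.3° mod 90. Next is the basket.

>>> arm_command(moves=[2.1,-2.96,0,0,2.1,-2.96,0,0,2.1,-2.96,0,0,2.1,-2.96,0,0,2.1,-2.96,0,0,2.1,-2.96,0,0,2.1,-2.96,0,0,2.1,-2.96,0,0,2.1,-2.96,0,0,2.1,-2.96,0,0,2.1,-2.96,0,0])

```text
time: 7.35
ee_pos: [0.462, -0.3582, 0.2623]
eef_rot: [-0.083, 0.997, -0.001, -0.0]
ft_force: [1.7, -1.0, -0.2]
width: 0.0872
grip_force: 0.0
```

>>> arm_command(moves=[0,0,0,7,0,0,0,7,0,0,0,7,0,0,0,7,0,0,0,7,0,0,0,7,0,0,0,7,0,0,0,7.1,0,0,0,0,0,0,0,0])

```text
time: 8.18
ee_pos: [0.4636, -0.3568, 0.2621]
eef_rot: [0.394, 0.919, -0.0, 0.0]
ft_force: [0.5, -1.0, -0.3]
width: 0.0872
grip_force: 0.0
```

```bash
cat >> h.py <<'E'
def bar(f,z=.1175):
    i=r.camera_info('wrist');im=snap('wrist',f)
    h=cv2.cvtColor(im,cv2.COLOR_RGB2HSV);m=cv2.inRange(h,(105,130,60),(125,255,255))
    n,l,st,c=cv2.connectedComponentsWithStats(m)
    for k in range(1,n):
        if st[k,4]<100:continue
        p=np.argwhere(l==k)[:,::-1].astype(np.float32);b=cv2.boxPoints(cv2.minAreaRect(p))
        q=onplane(i,b,z)[:,:2];e=[q[1]-q[0],q[2]-q[1]];e=max(e,key=np.linalg.norm)
        print(st[k],c[k].round(1),'ctr',q.mean(0).round(4),'len',[round(float(np.linalg.norm(q[j+1]-q[j])),4) for j in(0,1)],'ang',np.degrees(np.arctan2(e[1],e[0])).round(2))
E
python3 - <<'E'
from h import *
bar('w5.png');s=r.read_state();print(s['ee_pos'],yaw(s))
E
```

```text
[312 142  12  83 869] [317.6 182.9] ctr [ 0.4651 -0.3554] len [0.0785, 0.0095] ang 132.45
[ 0.46380631 -0.35684238  0.26200346] 133.67326806728124
```

View pics/w5.png

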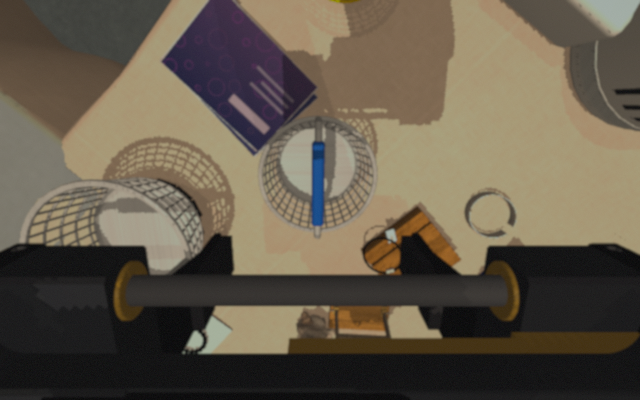

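The wrist view shows the target basket's blue bar at (318,183), 2 mm off the TCP line and 1.2° off in angle. The larger basket to the left, at (110,230), is clear.

>>> arm_command(moves=[0,0.2,3.5,1.2,0,0,3.5,0,0,0,3.5,0,0,0,3,0,0,0,2,0,0,0,1,0,0,0,0.5,0,0,0,0,0])

```text
time: 8.9
ee_pos: [0.4658, -0.3557, 0.0915]
eef_rot: [0.404, 0.915, 0.0, -0.0]
ft_force: [0.3, -0.1, 0.3]
width: 0.0868
grip_force: 0.0
```

>>> arm_command(moves=[0,0,0,0,0,0,0,0,0,0,0,0,0,0,0,0,0,0,0,0,0,0,0,0,0,0,0,0,0,0,0,0,0,0,0,0,0,0,0,0,0,0,0,0], fingers=0, squeeze=35)

```text
time: 9.82
ee_pos: [0.466, -0.3557, 0.0915]
eef_rot: [0.405, 0.914, -0.0, -0.0]
ft_force: [0.3, 0.0, -0.4]
width: 0.0216
grip_force: 0.0
```

>>> arm_command(moves=[0,0,0,0,0,0,0,0,0,0,0,0,0,0,0,0,0,0,0,0,0,0,-0.5,0,0,0,-1.5,0,0,0,-3,0,0,0,-3.5,0,0,0,-3.5,0,0,0,-3.5,0,0,0,-2.5,0])

```text
time: 10.82
ee_pos: [0.4664, -0.3556, 0.2752]
eef_rot: [0.405, 0.914, -0.0, 0.001]
ft_force: [1.2, -0.7, -2.8]
width: 0.0116
grip_force: 35.0
```

Run:
```python
from h import *
bar('w6.png',.29+.0265-.018);s=r.read_state();print(s['ee_pos'],yaw(s),s['ft_force'],s['torque'],s['width'],s['grip_force'])
c=np.array([.6415,.0024]);print(yaw(s))
plan([*c,.28],214.3,1)
```

```text
[ 303  186   27   89 2234] [316.  231.7] ctr [ 0.4529 -0.3399] len [0.011, 0.0415] ang -47.08
[521 264  21  11 132] [530.5 270.5] ctr [ 0.5377 -0.2876] len [0.0091, 0.0051] ang 42.25
[ 55 269  96   6 305] [112.7 271.7] ctr [ 0.3941 -0.4197] len [0.0026, 0.0431] ang 42.25
[305 306  24  32 742] [316.5 321.3] ctr [ 0.4842 -0.3739] len [0.0108, 0.0173] ang -47.13
[ 479  307   92   47 3026] [524.1 326.8] ctr [ 0.5619 -0.3101] len [0.043, 0.0267] ang 42.24
[ 0.4677644  -0.35634124  0.27973981] 132.24607639088063 [ 0.68658    -1.19693639  1.25061787] [-0.10383392 -0.32950442 -0.00276997] 0.01160799192199989 34.94704121723771
132.24607639088063
n 13 dyaw 82.1
[np.float64(1.14), np.float64(2.84), np.float64(-0.0), np.float64(-6.31), np.float64(0.82), np.float64(2.95), np.float64(-0.0), np.float64(-6.31), np.float64(0.49), np.float64(3.03), np.float64(-0.0), np.float64(-6.31), np.float64(0.16), np.float64(3.06), np.float64(-0.0), np.float64(-6.31), np.float64(-0.18), np.float64(3.06), np.float64(-0.0), np.float64(-6.31), np.float64(-0.51), np.float64(3.02), np.float64(-0.0), np.float64(-6.31), np.float64(-0.84), np.float64(2.95), np.float64(-0.0), np.float64(-6.31), np.float64(-1.16), np.float64(2.84), np.float64(-0.0), np.float64(-6.31), np.float64(-1.47), np.float64(2.69), np.float64(-0.0), np.float64(-6.31), np.float64(-1.75), np.float64(2.51), np.float64(-0.0), np.float64(-6.31), np.float64(-2.02), np.float64(2.31), np.float64(-0.0), np.float64(-6.31), np.float64(-2.26), np.float64(2.07), np.float64(-0.0), np.float64(-6.31), np.float64(-2.48), np.float64(1.81), np.float64(-0.0), np.float64(-6.31)]
```

>>> arm_command(moves=[0,0,0,-4,0,0,0,-7,0,0,0,-7.1,0,0,0,-7.1,0,0,0,-7.1,0,0,0,-7.1,0,0,0,-7.1,0,0,0,-7.1,0,0,0,-7.1,0,0,0,-7.1,0,0,0,-7.1,0,0,0,-7.1])

```text
time: 11.87
ee_pos: [0.466, -0.3552, 0.2715]
eef_rot: [-0.295, 0.955, 0.0, -0.0]
ft_force: [0.7, -1.7, -3.7]
width: 0.0114
grip_force: 35.1
```

>>> arm_command(moves=[-1.5,0.9,0,0,-3,1.7,0,0,-3.3,1.9,0,0,-3.3,1.9,0,0,-3.3,1.9,0,0,-3.3,1.9,0,0,-3.3,1.9,0,0,-3.3,1.9,0,0,-3.3,1.9,0,0,-3.3,1.9,0,0,-2,1.1,0,0,-0.9,0.6,0,0])

```text
time: 12.87
ee_pos: [0.6361, 0.0006, 0.2711]
eef_rot: [-0.297, 0.955, 0.001, 0.0]
ft_force: [0.1, 0.6, -2.8]
width: 0.0111
grip_force: 34.9
```

>>> arm_command(moves=[0,0,0,0,0,0,0,0,0,0,0,0,0,0,0,0])

```text
time: 13.2
ee_pos: [0.6356, -0.0064, 0.2716]
eef_rot: [-0.293, 0.956, -0.0, -0.0]
ft_force: [-0.8, 0.3, -2.7]
width: 0.0117
grip_force: 35.0
```

Run:
```python
from h import *
im=snap('wrist','w7.png');s=r.read_state();print(s['ee_pos'],yaw(s),s['ft_force'],s['torque'],s['joint_positions'])
plan([.6415,.0024,.25],214.3)
```

```text
[ 0.63553878 -0.00619679  0.27159223] -145.9060585305005 [ 0.18152709 -0.73179859 -2.84874126] [ 0.14874567 -0.08594052 -0.00429904] [ 0.52857438  0.45580558 -0.83941909  1.31885203  0.33532013  1.51017487
  1.88753712]
n 1 dyaw 0.2
[np.float64(-0.98), np.float64(0.38), np.float64(2.16), np.float64(-0.21)]
```

View pics/w7.png

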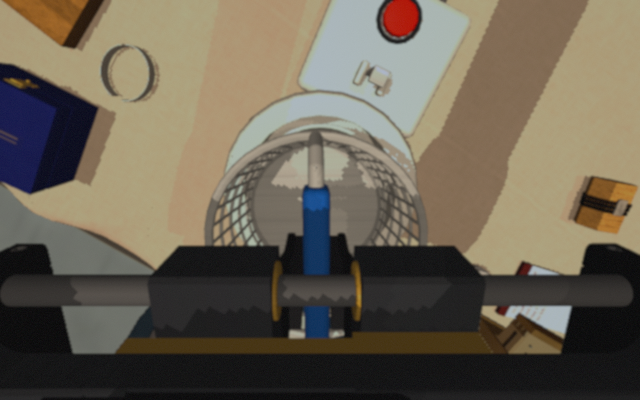

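The wrist view shows the basket held square, its rim symmetric at columns 205–428 about the bar at column 316, with the cup just below. I'll correct the position and lower.

>>> arm_command(moves=[-0.5,0.2,0,-0.2,-0.5,0.2,0,0,0,0,1,0,0,0,2,0,0,0,2,0,0,0,2,0,0,0,1,0,0,0,0,0,0,0,0,0])

```text
time: 14.0
ee_pos: [0.6417, 0.0047, 0.1915]
eef_rot: [-0.296, 0.955, 0.0, -0.0]
ft_force: [0.3, -0.4, -2.5]
width: 0.0117
grip_force: 35.0
```

Run:
```python
from h import *
s=r.read_state();print(s['ee_pos'],yaw(s),s['ft_force'],s['torque'],s['joint_positions'][6])
plan([.6415,.0024,.155],214.3)
```

```text
[0.64168309 0.00471927 0.19153047] -145.55870477176478 [ 0.32988539 -0.37012787 -2.54223758] [ 0.14995415 -0.14118138 -0.01535105] 1.8485164882986522
n 1 dyaw -0.1
[np.float64(0.15), np.float64(-0.18), np.float64(3.65), np.float64(0.14)]
```

>>> arm_command(moves=[0.1,-0.2,1,0,0,0,1,0,0,0,1,0,0,0,0.6,0,0,0,0,0,0,0,0,0])

```text
time: 14.5
ee_pos: [0.6418, 0.0024, 0.1551]
eef_rot: [-0.296, 0.955, 0.0, -0.0]
ft_force: [0.6, -0.2, -2.8]
width: 0.0116
grip_force: 35.0
```

Run:
```python
from h import *
s=r.read_state();print(s['ee_pos'],yaw(s),s['ft_force'],s['torque'])
```

```text
[0.64184945 0.00242517 0.15512626] -145.56161114296697 [ 0.63894151 -0.20957066 -2.8075036 ] [ 0.17682501 -0.11248098  0.03229434]
```

No contact so far. I'll lower gently past the dog-crest level, where the TCP is at about 0.1465.

>>> arm_command(moves=[0,0,0.3,0,0,0,0.3,0,0,0,0.2,0,0,0,0.15,0,0,0,0.1,0,0,0,0,0])

```text
time: 15.0
ee_pos: [0.642, 0.0023, 0.1448]
eef_rot: [-0.296, 0.955, -0.0, -0.0]
ft_force: [-0.3, 0.3, -2.8]
width: 0.0113
grip_force: 35.0
```

>>> arm_command(moves=[0,0,0.2,0,0,0,0.2,0,0,0,0.15,0,0,0,0.1,0,0,0,0,0,0,0,0,0])

```text
time: 15.5
ee_pos: [0.642, 0.0024, 0.1385]
eef_rot: [-0.296, 0.955, -0.0, -0.0]
ft_force: [-0.6, 0.5, -3.0]
width: 0.0116
grip_force: 35.0
```

Run:
```python
from h import *
s=r.read_state();print(s['ee_pos'],yaw(s),s['ft_force'],s['torque'],s['grip_force'])
```

```text
[0.64204866 0.00237511 0.13850527] -145.56969870440759 [-0.62363479  0.45290733 -3.00132455] [ 0.15483988 -0.11710066  0.02662215] 34.95067452080548
```

>>> arm_command(moves=[0,0,0.1,0,0,0,0,0,0,0,0.1,0,0,0,0,0,0,0,0,0])

```text
time: 15.92
ee_pos: [0.6421, 0.0023, 0.1365]
eef_rot: [-0.296, 0.955, -0.0, -0.0]
ft_force: [0.6, 0.4, -3.1]
width: 0.0114
grip_force: 35.0
```

>>> arm_command(moves=[0,0,0.1,0,0,0,0,0,0,0,0,0])

```text
time: 16.17
ee_pos: [0.6425, 0.0021, 0.1363]
eef_rot: [-0.296, 0.955, -0.0, 0.0]
ft_force: [-1.8, -2.5, 4.6]
width: 0.0116
grip_force: 35.0
```

The basket touched the floor at TCP z = 0.1363, which is the fully home height. I'll let go and lift away.

>>> arm_command(moves=[0,0,0,0,0,0,0,0,0,0,0,0,0,0,0,0,0,0,0,0,0,0,0,0,0,0,0,0,0,0,0,0], fingers=60)

```text
time: 16.83
ee_pos: [0.6421, 0.0024, 0.1355]
eef_rot: [-0.296, 0.955, -0.0, 0.0]
ft_force: [-0.1, -0.3, -0.1]
width: 0.0508
grip_force: 0.0
```

>>> arm_command(moves=[0,0,-0.5,0,0,0,-1.5,0,0,0,-3,0,0,0,-4,0,0,0,-4,0,0,0,0,0,0,0,0,0])

```text
time: 17.42
ee_pos: [0.6431, 0.0029, 0.2687]
eef_rot: [-0.296, 0.955, -0.001, 0.002]
ft_force: [-0.1, 0.3, -0.5]
width: 0.0525
grip_force: 0.0
```

Run:
```python
from h import *
i=r.camera_info('wrist');bar('w8.png',.045+.1175);s=r.read_state();print(s['ee_pos'],yaw(s),s['ft_force'],s['width'])
W=cv2.imread('pics/w8.png');S=snap('scene','s8.png')[:,:,::-1]
o=np.hstack([cv2.resize(S[180:300,260:390],None,fx=3,fy=3),cv2.resize(W,None,fx=.6,fy=.9)[:360]])
cv2.imwrite('pics/c8.png',o)
```

```text
[   0   70   49  110 3512] [ 18.6 122.4] ctr [ 0.7269 -0.2154] len [0.0357, 0.0852] ang 21.79
[ 310  145   13   94 1125] [315.8 191.2] ctr [0.6424 0.0021] len [0.0095, 0.0792] ang 34.77
[0.64233628 0.00255262 0.26654197] -145.56833839929615 [-0.10610465  0.07828171 -0.1195104 ] 0.05213908856090078
```

View pics/c8.png

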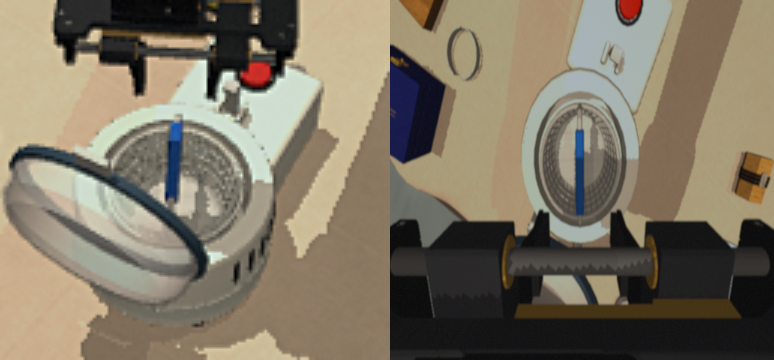

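Both views show the basket seated flush in the cup. Its bar is centred at (0.6424, 0.0021) and 34.8°, on the dogs, with the lid open and the gripper clear.

```bash
python3 -c "
from bench import r
print(r.close_job())"
```

```text
the job is handed in; nothing more can be done
None
```

The lid is open and the basket is seated in the cup over the drive dogs and released, with the oak block, tin and cuff left untouched; I handed the job in at about 17.5 s, and the hand-in returned no verdict.

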